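# Advance the sharpener's feed dial four clicks and start it

## Task

Set the feed of the bench sharpener: with a fingertip, push the yellow peg of the click-stop dial round clockwise (seen from above) by exactly four clicks from where it stands, without forcing it or going past the fourth click. Then press the green start button all the way down and let it spring back up. Lift nothing, and leave the spray can, tin, tray and screwdriver where they are.

Things in the scene. Friction and masses are not known exactly. Their poses are not given: they have to be found in the camera images.
- sharpener: Grey bench sharpener bolted to the bench. Box housing 150 (x) x 260 (y) x 85 mm high; origin at the centre of its underside, z up. A grinding wheel with guard and tool rest (up to 108 mm high) sticks out on its +x side to 180 mm from the origin. The dial axis is at (-10, +55) mm and the start button at (-20, -90) mm in its own x, y. Its top is flat at 85 mm; twelve white ticks, one per click, ring the dial.
- dial_axis (a point): Point on the vertical axis of the dial, at the centre of its upper face, 102 mm above the bench. The dial is a black disc, 96 mm in diameter (100 with the ribs) and 16 mm thick, on the housing's top.
- peg_top (a point): Centre of the top of the yellow finger peg that stands on the dial: upright, 12 mm in diameter, 32 mm tall (from 102 to 134 mm above the bench), its centre 40 mm from the dial axis. A yellow line on the disc runs from near the centre towards the peg.
- dial (a joint): Dial angle in rad, growing clockwise seen from above. It rests only at click stops, whole multiples of 0.5236 rad (30 degrees); starts at stop 0, 1 or 2; end stops at -0.2 and 5.6. Pushing the peg takes about 2 N at the start of a click, rising to 4 N; just past half-way the dial snaps on to the next stop by itself and the force drops. Left before half-way, it springs back.
- start_top (a point): Centre of the top face of the green round start button (32 mm in diameter) on the sharpener's top, pressed straight down.
- start (a joint): Travel of the start button in m: 0 up, 0.006 fully down (about 5 N); it springs back up.
- spray: Upright orange spray can with a white band and cap, 54 mm in diameter, 160 mm tall; origin at the centre of its underside. Leave alone.
- tin: Round blue lidded tin, 114 mm in diameter, 58 mm tall; origin at the centre of its underside. Leave alone.
- tray: Open blue parts tray, 110 x 80 x 35 mm; origin at the centre of its underside. Leave alone.
- driver: Screwdriver with a yellow handle lying on the bench along its own x; origin under its middle. Leave alone.

How it is judged (in metres and radians):
On the way, in this order (a step that is already met when the one before it is completed fails the run):
1. the dial has been turned clockwise by four clicks and rests there (distance of peg_top from where it was at the start of the episode between 0.0655 and 0.0727 m and value of joint dial above 1.9 rad and velocity of joint dial below 0.3 rad/s), for 0.2 s.
2. the start button is pressed down (value of joint start above 0.0045 m), for 0.05 s.
At the end, for the whole second after the job is handed in: The dial rests four clicks (120 degrees, within about 8 degrees) clockwise from where it started, and the start button, pressed at least 4.5 mm down after that, is up again (within 1.5 mm) (distance of peg_top from where it was at the start of the episode between 0.0655 and 0.0727 m and value of joint dial above 1.9 rad and velocity of joint dial between -0.05 and 0.05 rad/s and value of joint start below 0.0015 m); the robot touches nothing.
It fails at once if the dial was turned past the fourth click (half-way to the fifth) (distance of peg_top from where it was at the start of the episode above 0.0745 m).
It fails at once if the start button was pressed before the dial was set (value of joint start above 0.003 m and distance of peg_top from where it was at the start of the episode below 0.0635 m).
It fails at once if the dial was forced or squeezed (over 25 N) (contact force between the fingers and dial above 25 N).
It fails at once if a bystander was moved more than 25 mm, or lifted (distance of any of spray, tin, tray, driver from where it was at the start of the episode above 0.025 m).
It also fails if it takes over 58 s, if anything falls off the work surface, if the arm or the gripper's body presses on something with over 40 N, if the wrist force passes 120 N, or if a joint passes its speed limit or range.

## Robot

A 7-joint arm with a two-finger parallel gripper is mounted at the origin on the work surface. World frame = base frame: x ahead of the robot, y to its left, z up, the work surface at z = 0. Lengths are in mm, angles in rad, forces in N, time in s.
With the tool pointing down it reaches from about 400 to 850 mm from the base axis. Payload 4.4 kg.
Tool frame: the origin (TCP) lies on the centre line of the jaws, within the pads' length; the fingertips stand 8 mm ahead of it and the grasp point (between the pads) lies 11 mm behind it; z points along the fingers, y is the direction in which the jaws open and shut (so a half turn about z gives the same grasp; the last joint's range is limited). The gripper opens to 94 mm and grips with 3 to 60 N. Pads are 16 mm wide; open, the fingers measure 119 mm over their backs; the gripper's body (75 mm by 177 mm) begins 78 mm behind the grasp point.
Start: joints at [1.236, 0.628, 0.038, 1.517, -0.027, 0.996, -0.02], TCP at [172.652, -626.665, 213.478] pointing down, gripper open.
Joint ranges: [-3.06, 3.06], [-0.37, 2.12], [-1.25, 1.32], [0.18, 2.47], [-1.1, 4.24], [0.23, 1.98], [-2.94, 2.94]. Speed limits (rad/s): [2.57, 2.57, 3.14, 3.14, 3.14, 3.14, 3.14].

## Interface

Orientations are given as a rotation vector (axis times angle).
In Python, from workcell import sensors, cams, job gives the robot as it stands.
- The arm moves only by the tool step_arm, never from a script. Its argument "series" is a list of rows, each a list of 6 numbers: the shift along the tool's x, y, z in m, then the turn, a rotation vector about the tool's x, y, z in rad. In form: [[x, y, z, ax, ay, az], ...]. A call has exactly 8 rows; each row shifts and turns the commanded pose from where the row before left it, along the tool's axes as they then stand; what a row does not reach is not made up. A row lasts 1/12 s, in which the tool goes at most 41.7 mm and 7.16 degrees, less where a joint would pass 70% of its speed; a pose out of reach is approached as far as the arm can. A call with a gripper value outside its range is refused whole. "hand" is the opening in per cent of the stroke, from 0 (shut) to 100 (fully open), set as the call begins (left out, the last holds). The fingers move at their own pace and stop on an object; "grip_force" is the grip in N (left out, the last holds). Time passes only in rows, so rows that do not move let the fingers close, or fill a call up. It gives the time, the measured TCP pose, the force and the opening at its end, in the units of the state.
- sensors.state(): the state, without advancing time (a new reading comes with each control period).
- cams.read_camera(name): name is "side" or "top" or "wrist"; returns a dict with "frame" (420x560x3 uint8, red, green, blue), "intrinsics" (3x3 intrinsics, pixels), "k1" (the pictures are not rectified: a ray, as slopes to the right and down, at radius r is drawn at 1 + k1 r^2 times it, then the intrinsics apply), "cam_to_world" (4x4, takes a point from camera to world coordinates); the wrist camera has in their place "hand_eye" (4x4, takes a point from camera to tool coordinates, whose origin is the TCP and whose axes are the flange's). Camera axes: x right, y down, z forward; pixel columns grow to the right and rows downward; lengths in mm; the calibration is good to about 2 mm. A picture is of the moment at which its call begins: read the wrist's pose just before it. There is no depth.
- job.finish_job(): hands the job in, once; it reports no verdict.
The state is a dict: "time_s": time; "qpos": joint angles; "joint_velocities": joint speeds; "tau": joint torques, N m; "eef_pos": TCP position; "ee_rot": TCP orientation; "contact_force": force on the tool from outside, world axes, zero at the start; "moment": the same for the moment, N m; "grip_width": finger opening in mm.
Only numpy, scipy, OpenCV 4.12 (cv2) and the standard library are available. Lean on these libraries where they do the work, as an engineer would, in place of code of your own. Each camera call takes 0.05 s, during which the arm holds its last target.

## Working session

There is one attempt and no reset: what is moved stays moved. The work goes in short steps, Python scripts to look and compute and a tool call to move; the robot and the scene stay as the last step left them, time stands still between calls to the robot, and variables do not carry over. Pictures are saved under pics/ and viewed, and the job is handed in when it is done.

Besides the shell and the picture viewer there is one more tool, called by a JSON object that holds its "name" and its "arguments". step_arm: Moves the arm, as the interface text tells. Its arguments: {"type":"object","properties":{"series":{"type":"array","items":{"type":"array","items":{"type":"number"}}},"hand":{"type":"number"},"grip_force":{"type":"number"}},"required":["series"]}

```bash
ls; mkdir -p pics
python3 - <<'E'
from workcell import sensors, cams, job
import cv2, numpy as np
s=sensors.state(); print(s)
for n in ("side","top","wrist"):
    c=cams.read_camera(n)
    cv2.imwrite(f"pics/{n}0.png",c["frame"][:,:,::-1])
    print(n,c["intrinsics"],c["k1"],c.get("cam_to_world",c.get("hand_eye")))
E
```

```text
pics
{'time_s': 0.0, 'qpos': array([ 1.23620471,  0.62931267,  0.03846072,  1.51834233, -0.02697994,
        0.9962991 , -0.0199835 ]), 'joint_velocities': array([ 0.00151135, -0.0012848 , -0.00123254,  0.00078332, -0.00018864,
        0.0008529 , -0.00111213]), 'tau': array([-4.09242602e-04, -5.49741340e+01,  1.14358742e+00, -1.86638170e+01,
       -5.22033800e-02,  2.39141617e-02,  1.47000560e-04]), 'eef_pos': array([ 172.4598738 , -626.03963614,  212.58435424]), 'ee_rot': array([-3.11145790e+00, -4.20723190e-01,  4.65166914e-04]), 'contact_force': array([ 0.37482526,  0.06114039, -0.86861462]), 'moment': array([-0.02476254, -0.0068085 , -0.05828549]), 'grip_width': 93.34843097684237}
side [[444.89882421   0.         272.91532166]
 [  0.         444.89882421 217.17393001]
 [  0.           0.           1.        ]] -0.13818302738519445 [[-9.58818307e-01 -2.15340984e-01  1.85191022e-01  4.18943934e+02]
 [-2.83836473e-01  7.49942312e-01 -5.97514339e-01  5.39231409e+02]
 [-1.02132578e-02 -6.25471654e-01 -7.80180043e-01  8.10794467e+02]
 [ 0.00000000e+00  0.00000000e+00  0.00000000e+00 
[... 161 characters left out ...]
89517651 [[-2.02254362e-02 -9.90816484e-01  1.33692285e-01  4.28930618e+02]
 [-9.99659794e-01  2.22437555e-02  1.36202642e-02 -2.11161588e+00]
 [-1.64690008e-02 -1.33371326e-01 -9.90929292e-01  1.28467343e+03]
 [ 0.00000000e+00  0.00000000e+00  0.00000000e+00  1.00000000e+00]]
wrist [[344.46032269   0.         278.26484654]
 [  0.         344.46032269 210.35403239]
 [  0.           0.           1.        ]] -0.04667009346717094 [[ 4.73256592e-04 -9.66398696e-01 -2.57047343e-01  7.43198186e+01]
 [ 9.99999306e-01  7.34731942e-04 -9.21183328e-04 -8.81599455e-01]
 [ 1.07909126e-03 -2.57046728e-01  9.66398373e-01 -1.70878053e+02]
 [ 0.00000000e+00  0.00000000e+00  0.00000000e+00  1.00000000e+00]]
```

View pics/top0.png

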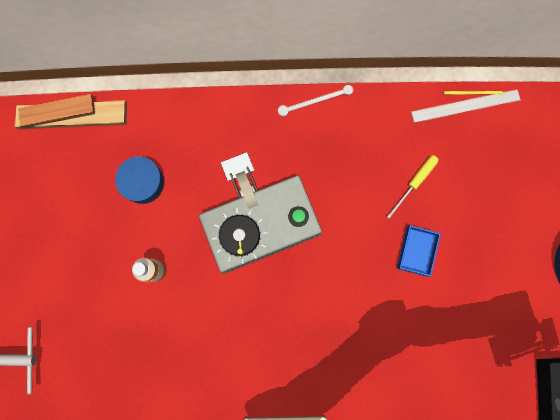

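View pics/side0.png

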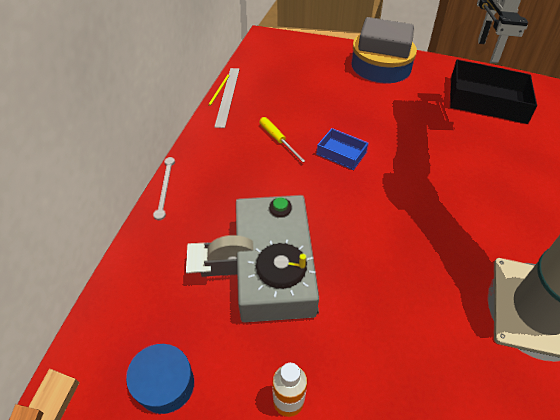

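Run:
```python
import cv2
a=cv2.imread("pics/top0.png"); cv2.imwrite("pics/top0c.png",cv2.resize(a[140:270,120:320],None,fx=4,fy=4,interpolation=cv2.INTER_CUBIC)) 
a=cv2.imread("pics/side0.png"); cv2.imwrite("pics/side0c.png",cv2.resize(a[140:290,220:420],None,fx=4,fy=4,interpolation=cv2.INTER_CUBIC))
```

```text
(no output)
```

View pics/top0c.png

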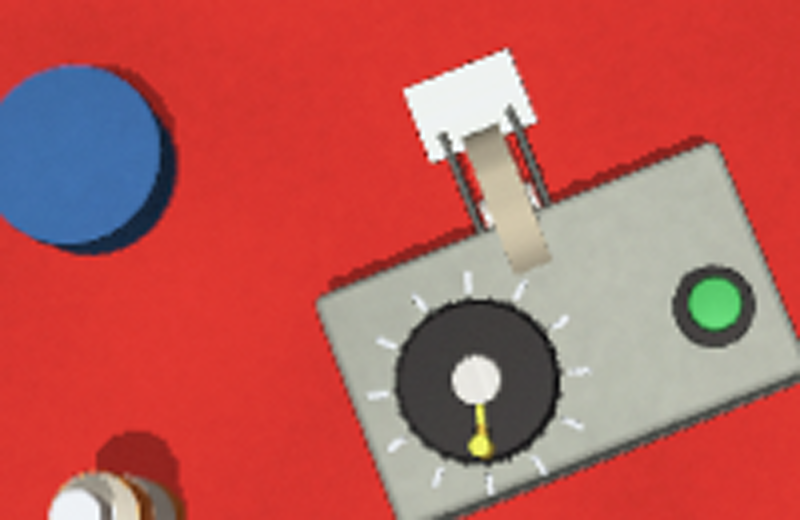

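View pics/side0c.png

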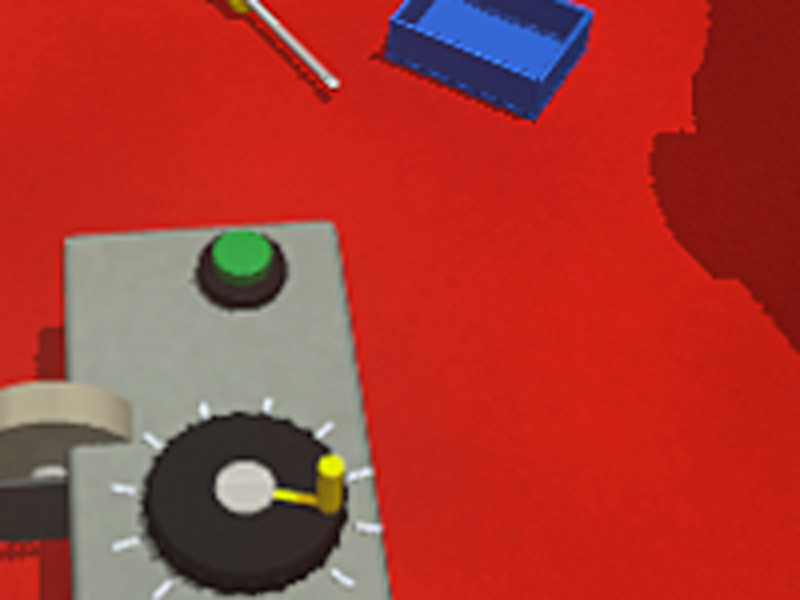

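```bash
cat > h.py <<'E'
import numpy as np, cv2
from workcell import sensors, cams, job
from scipy.spatial.transform import Rotation as R
def ray(c,px,T=None):
    K=c["intrinsics"];k=c["k1"]
    d=cv2.undistortPoints(np.array([[px]],float),K,np.array([k,0,0,0,0.]))[0,0]
    T=c["cam_to_world"] if T is None else T
    return T[:3,3],T[:3,:3]@np.array([d[0],d[1],1])
def onz(c,px,z,T=None):
    o,d=ray(c,px,T); return o+d*(z-o[2])/d[2]
def proj(c,P,T=None):
    T=c["cam_to_world"] if T is None else T
    p=np.linalg.inv(T)@np.append(P,1); x,y=p[:2]/p[2]; r=x*x+y*y; f=1+c["k1"]*r
    K=c["intrinsics"]; return np.array([K[0,0]*x*f+K[0,2],K[1,1]*y*f+K[1,2]])
def tri(a,b):
    A=[];B=[]
    M=np.zeros((3,3));v=np.zeros(3)
    for o,d in (a,b):
        d=d/np.linalg.norm(d);P=np.eye(3)-np.outer(d,d);M+=P;v+=P@o
    return np.linalg.solve(M,v)
def wristT(c,s):
    T=np.eye(4);T[:3,:3]=R.from_rotvec(s["ee_rot"]).as_matrix();T[:3,3]=s["eef_pos"]
    return T@c["hand_eye"]
E
python3 - <<'E'
from h import *
t=cams.read_camera("top"); s=cams.read_camera("side")
ct=lambda x,y:((x+.5)/4-.5+120,(y+.5)/4-.5+140)
cs=lambda x,y:((x+.5)/4-.5+220,(y+.5)/4-.5+140)
print("dial t",onz(t,ct(478,382),102),"s",onz(s,cs(246,501),102))
print("pegtop t",onz(t,ct(481,440),134),"s",onz(s,cs(332,463),134),tri(ray(t,ct(481,440)),ray(s,cs(332,463))))
print("start t",onz(t,ct(715,303),100),"s",onz(s,cs(242,250),100),tri(ray(t,ct(715,303)),ray(s,cs(242,250))))
print("housing corners",[onz(t,ct(*p),85) for p in ((316,300),(716,143),(402,523))])
print("ticks",[np.round(onz(t,ct(*p),85)[:2]) for p in ((468,282),(520,292),(561,322),(579,371),(573,424),(540,466),(490,484),(437,477),(396,445),(377,395),(386,343),(419,303))])
print("spray top t",onz(t,(139,268.5),160), onz(s,(290,372),160))
E
```

```text
dial t [539.3320055   95.19179085 102.        ] s [539.6570105  102.50015847 102.        ]
pegtop t [503.5172367   91.26066052 134.        ] s [502.08745374  91.63361369 134.        ] [502.86097523  91.25199848 133.39041574]
start t [582.78372832 -43.64924597 100.        ] s [584.60171916 -48.259816   100.        ] [582.61117559 -43.36677892 105.93910807]
housing corners [array([591.81911277, 192.53514962,  85.        ]), array([681.11047515, -47.38091818,  85.        ]), array([459.00072044, 142.19517658,  85.        ])]
ticks [array([601., 102.]), array([594.,  71.]), array([575.,  47.]), array([546.,  37.]), array([515.,  41.]), array([491.,  61.]), array([481.,  90.]), array([486., 121.]), array([505., 145.]), array([534., 156.]), array([565., 151.]), array([589., 131.])]
spray top t [464.19625363 313.89590504 160.        ] [465.33486152 316.50692862 160.        ]
```

```bash
cat >> h.py <<'E'
from scipy.linalg import logm, expm
C=np.array([540.5,96.])
def down(x,y,z,ang):   # tool z down, tool x at world angle ang (deg)
    a=np.radians(ang);T=np.eye(4)
    T[:3,0]=[np.cos(a),np.sin(a),0];T[:3,2]=[0,0,-1];T[:3,1]=np.cross(T[:3,2],T[:3,0]);T[:3,3]=[x,y,z];return T
def cur(s=None):
    s=s or sensors.state();T=np.eye(4);T[:3,:3]=R.from_rotvec(s["ee_rot"]).as_matrix();T[:3,3]=s["eef_pos"];return T
def row(T0,T1,n):
    D=np.real(expm(np.real(logm(np.linalg.inv(T0)@T1))/n))
    return np.round(np.r_[D[:3,3]/1000,R.from_matrix(D[:3,:3]).as_rotvec()],5)
def pegpose(th,back,z,r=40,C=C):
    a=np.radians(th);rad=np.array([np.cos(a),np.sin(a)]);t=np.array([np.sin(a),-np.cos(a)])
    p=C+r*rad-back*t
    return down(p[0],p[1],z,th-90)
E
python3 - <<'E'
from h import *
T=pegpose(186,30,205); print(T); r=row(cur(),T,24); print(r)
D=np.eye(4);D[:3,3]=r[:3]*1000;D[:3,:3]=R.from_rotvec(r[3:]).as_matrix();P=cur()
for i in range(24):
    P=P@D
    if i%4==3: print(P[:3,3].round(),np.hypot(*P[:2,3]).round())
E
```

```text
[[-1.04528463e-01  9.94521895e-01  0.00000000e+00  5.03854978e+02]
 [ 9.94521895e-01  1.04528463e-01  0.00000000e+00  6.19832046e+01]
 [ 0.00000000e+00  0.00000000e+00 -1.00000000e+00  2.05000000e+02]
 [ 0.00000000e+00  0.00000000e+00  0.00000000e+00  1.00000000e+00]]
[ 3.405e-02 -6.180e-03  3.400e-04 -3.000e-05 -2.000e-05 -5.861e-02]
[ 291. -556.  212.] 628.0
[ 390. -460.  210.] 603.0
[ 464. -343.  209.] 577.0
[ 509. -212.  208.] 552.0
[523. -75. 206.] 528.0
[504.  62. 205.] 508.0
```

{"name": "step_arm", "arguments": {"series": [[0.034,-0.0062,0.0003,0,0,-0.0586],[0.034,-0.0062,0.0003,0,0,-0.0586],[0.034,-0.0062,0.0003,0,0,-0.0586],[0.034,-0.0062,0.0003,0,0,-0.0586],[0.034,-0.0062,0.0003,0,0,-0.0586],[0.034,-0.0062,0.0003,0,0,-0.0586],[0.034,-0.0062,0.0003,0,0,-0.0586],[0.034,-0.0062,0.0003,0,0,-0.0586]], "hand": 0, "grip_force": 20}}

```text
time_s: 0.92
eef_pos: [391.4, -458.8, 211.0]
ee_rot: [2.928, 1.137, 0.0]
contact_force: [-0.3, -0.5, 0.0]
grip_width: 44.0
```

{"name": "step_arm", "arguments": {"series": [[0.034,-0.0062,0.0003,0,0,-0.0586],[0.034,-0.0062,0.0003,0,0,-0.0586],[0.034,-0.0062,0.0003,0,0,-0.0586],[0.034,-0.0062,0.0003,0,0,-0.0586],[0.034,-0.0062,0.0003,0,0,-0.0586],[0.034,-0.0062,0.0003,0,0,-0.0586],[0.034,-0.0062,0.0003,0,0,-0.0586],[0.034,-0.0062,0.0003,0,0,-0.0586]]}}

```text
time_s: 1.58
eef_pos: [509.4, -211.4, 208.7]
ee_rot: [2.584, 1.786, 0.001]
contact_force: [0.2, 0.9, -0.0]
grip_width: 1.0
```

{"name": "step_arm", "arguments": {"series": [[0.034,-0.0062,0.0003,0,0,-0.0586],[0.034,-0.0062,0.0003,0,0,-0.0586],[0.034,-0.0062,0.0003,0,0,-0.0586],[0.034,-0.0062,0.0003,0,0,-0.0586],[0.034,-0.0062,0.0003,0,0,-0.0586],[0.034,-0.0062,0.0003,0,0,-0.0586],[0.034,-0.0062,0.0003,0,0,-0.0586],[0.034,-0.0062,0.0003,0,0,-0.0586]]}}

```text
time_s: 2.25
eef_pos: [502.9, 62.7, 206.4]
ee_rot: [2.099, 2.337, 0.001]
contact_force: [0.8, -0.0, -0.5]
grip_width: 0.4
```

Run:
```python
from h import *
s=sensors.state(); w=cams.read_camera("wrist"); np.save("w1T.npy",wristT(w,s)); print(s["time_s"],s["eef_pos"],cur(s)[:3,:3].round(3),s["contact_force"],s["qpos"].round(2),s["grip_width"])
cv2.imwrite("pics/w1.png",w["frame"][:,:,::-1])
T=wristT(w,s)
for P in ([540.5,96,102],[500.7,91.8,134],[582,-43.5,104]): print(proj(w,np.array(P,float),T))
```

```text
2.25 [502.86609822  62.67112534 206.36840522] [[-0.107  0.994  0.001]
 [ 0.994  0.107  0.   ]
 [ 0.     0.001 -1.   ]] [ 0.78917326 -0.04537521 -0.5479544 ] [ 0.09  0.45 -0.38  1.91  0.23  0.82 -0.31] 0.3978977258825416
[329.43449176 178.57549899]
[280.16726013 185.85953989]
[352.13682522 333.98110616]
```

View pics/w1.png

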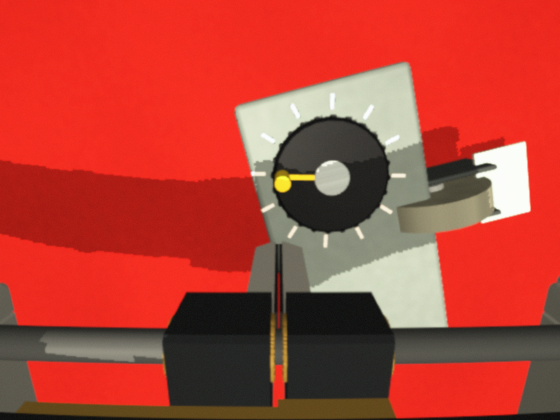

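{"name": "step_arm", "arguments": {"series": [[0,0,0.011,0,0,0],[0,0,0.011,0,0,0],[0,0,0.011,0,0,0],[0,0,0.011,0,0,0],[0,0,0.011,0,0,0],[0,0,0.011,0,0,0],[0,0,0.011,0,0,0],[0,0,0.01,0,0,0]]}}

```text
time_s: 2.97
eef_pos: [503.0, 60.7, 118.7]
ee_rot: [2.103, 2.334, -0.0]
contact_force: [0.2, 0.3, -0.3]
grip_width: 0.6
```

Run:
```python
from h import *
s=sensors.state(); w=cams.read_camera("wrist"); print(s["time_s"],s["eef_pos"],cur(s)[:3,:3].round(3),s["contact_force"])
cv2.imwrite("pics/w2.png",w["frame"][:,:,::-1])
t=cams.read_camera("side"); cv2.imwrite("pics/s2.png",cv2.resize(t["frame"][140:340,170:440,::-1],None,fx=2.9,fy=2.9,interpolation=cv2.INTER_CUBIC))
```

```text
2.9667 [502.98349985  60.68919801 118.65286579] [[-0.104  0.995 -0.   ]
 [ 0.995  0.104 -0.   ]
 [-0.    -0.    -1.   ]] [ 0.19239127  0.32218736 -0.29881117]
```

View pics/w2.png

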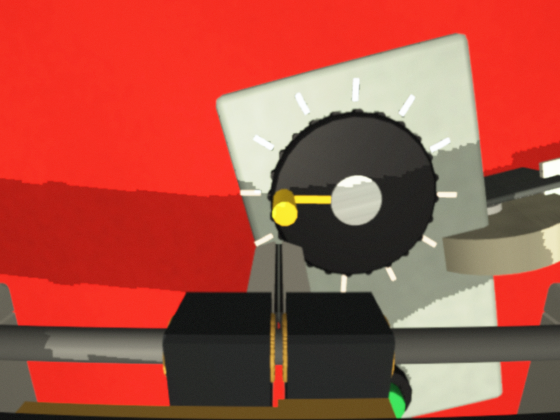

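View pics/s2.png

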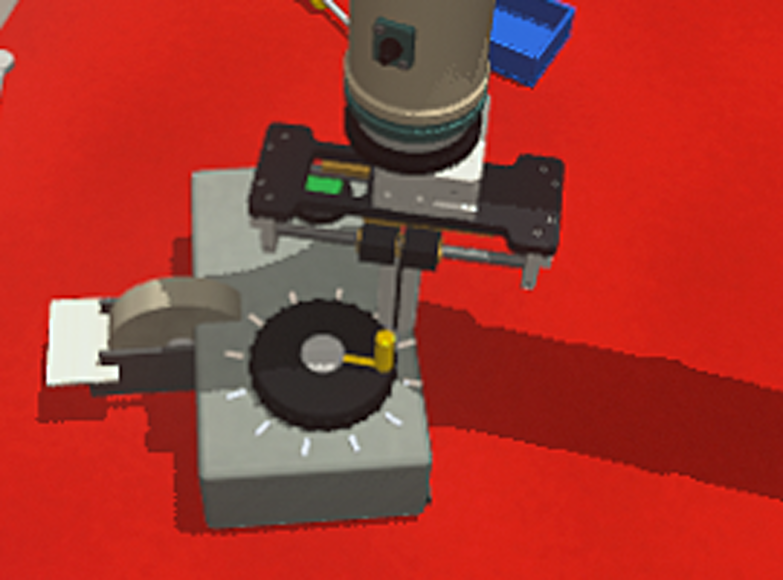

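Run:
```python
from h import *
s=sensors.state(); w=cams.read_camera("wrist");T=wristT(w,s)
p=onz(w,(285,213),134,T); print("peg",p)
# black disc extents: left 274,right 437 ; top 110 bottom 275
print("disc",onz(w,(355.5,192.5),102,T)); 
for px in ((274,192),(437,192),(355,110),(355,275)): print(onz(w,px,102,T))
tk=[(250,193),(263,143),(302,103),(356,90),(407,104),(440,144),(447,195),(429,241),(391,273),(344,284),(264,239)]
for q in tk: print(onz(w,q,85,T)[:2].round(1))
```

```text
peg [501.16111476  93.84969236 134.        ]
disc [540.24049162 101.02063809 102.        ]
[495.26614846  96.5339529  102.        ]
[585.74232164 106.18933458 102.        ]
[532.99771548 144.63361958 102.        ]
[548.08514874  51.67855045 102.        ]
[481.   90.8]
[486.  121.3]
[506. 146.]
[535.4 156.3]
[565.7 152.1]
[589.6 132. ]
[600.7 102.3]
[596.   71.9]
[576.1  47.8]
[546.9  37. ]
[492.2  62.4]
```

{"name": "step_arm", "arguments": {"series": [[0.002,0,0,0,0,0],[0.002,0,0,0,0,0],[0.002,0,0,0,0,0],[0.002,0,0,0,0,0],[0.002,0,0,0,0,0],[0.002,0,0,0,0,0],[0.001,0,0,0,0,0],[0.001,0,0,0,0,0]]}}

```text
time_s: 3.78
eef_pos: [501.5, 75.1, 119.4]
ee_rot: [2.102, 2.334, 0.0]
contact_force: [-0.7, 0.1, 0.6]
grip_width: 0.5
```

{"name": "step_arm", "arguments": {"series": [[0.0005,0,0,0,0,0],[0.0005,0,0,0,0,0],[0.0005,0,0,0,0,0],[0.0005,0,0,0,0,0],[0.0005,0,0,0,0,0],[0.0005,0,0,0,0,0],[0,0,0,0,0,0],[0,0,0,0,0,0]]}}

```text
time_s: 4.45
eef_pos: [501.1, 77.6, 119.3]
ee_rot: [2.103, 2.334, -0.001]
contact_force: [-0.6, -0.7, -0.1]
grip_width: 0.2
```

```bash
cat >> h.py <<'E'
C=np.array([541.,96.7])
def rep(name=None):
    s=sensors.state();T=cur(s);v=T[:2,3]-C;a=np.arctan2(T[1,0],T[0,0])+np.pi/2
    r=np.array([np.cos(a),np.sin(a)]);t=np.array([np.sin(a),-np.cos(a)])
    print("t",s["time_s"],"pos",T[:3,3].round(1),"tool theta",np.degrees(a).round(1)%360,"radial",(v@r).round(1),"tang",(v@t).round(1),"pos ang if face at 14:", np.degrees(a+0-np.arctan2((v@t)+14,v@r)).round(1)%360, "F tool",(T[:3,:3].T@s["contact_force"]).round(1),"z",T[:3,2].round(3))
    if name:
        w=cams.read_camera("wrist");cv2.imwrite(f"pics/{name}.png",w["frame"][:,:,::-1])
E
python3 -c "
from h import *
rep('w3')"
```

```text
t 4.45 pos [501.1  77.6 119.3] tool theta 186.0 radial 41.7 tang -14.9 pos ang if face at 14: 187.2 F tool [-0.6 -0.7  0.1] z [-0. -0. -1.]
```

View pics/w3.png

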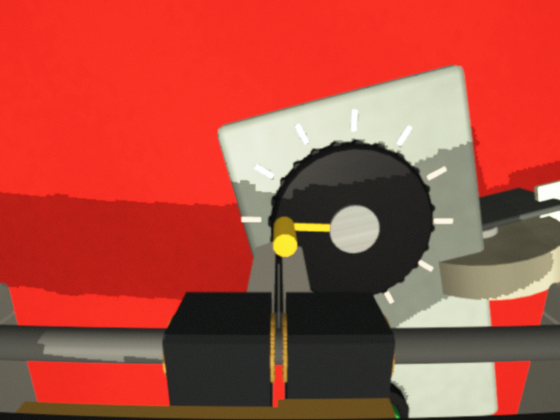

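{"name": "step_arm", "arguments": {"series": [[0.0011,-0.00038,0,0,0,0.0262],[0.0011,-0.00038,0,0,0,0.0262],[0.0011,-0.00038,0,0,0,0.0262],[0.0011,-0.00038,0,0,0,0.0262],[0.0011,-0.00038,0,0,0,0.0262],[0.0011,-0.00038,0,0,0,0.0262],[0.0011,-0.00038,0,0,0,0.0262],[0.0011,-0.00038,0,0,0,0.0262]]}}

```text
time_s: 5.17
eef_pos: [498.0, 86.7, 119.3]
ee_rot: [2.338, 2.098, 0.0]
contact_force: [0.9, -6.7, -0.4]
grip_width: 0.2
```

```bash
python3 -c "
from h import *
rep('w4')"
```

```text
t 5.1667 pos [498.   86.7 119.3] tool theta 173.8 radial 41.6 tang -14.6 pos ang if face at 14: 174.7 F tool [-6.5  1.6  0.4] z [ 0. -0. -1.]
```

View pics/w4.png

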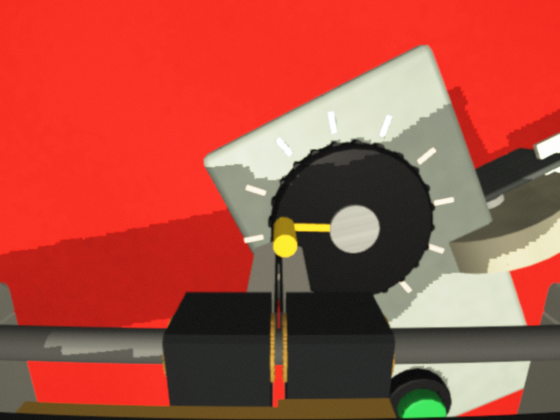

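{"name": "step_arm", "arguments": {"series": [[0.0011,-0.00038,0,0,0,0.0262],[0.0011,-0.00038,0,0,0,0.0262],[0.0011,-0.00038,0,0,0,0.0262],[0.0011,-0.00038,0,0,0,0.0262],[0.0011,-0.00038,0,0,0,0.0262],[0.0011,-0.00038,0,0,0,0.0262],[0,0,0,0,0,0],[0,0,0,0,0,0]]}}

```text
time_s: 5.88
eef_pos: [496.9, 94.2, 119.3]
ee_rot: [-2.492, -1.913, -0.001]
contact_force: [0.5, -0.5, -0.3]
grip_width: 0.2
```

```bash
python3 -c "
from h import *
rep('w5')"
```

```text
t 5.8833 pos [496.9  94.2 119.3] tool theta 165.0 radial 42.0 tang -13.8 pos ang if face at 14: 164.8 F tool [-0.4  0.6  0.3] z [ 0.  0. -1.]
```

View pics/w5.png

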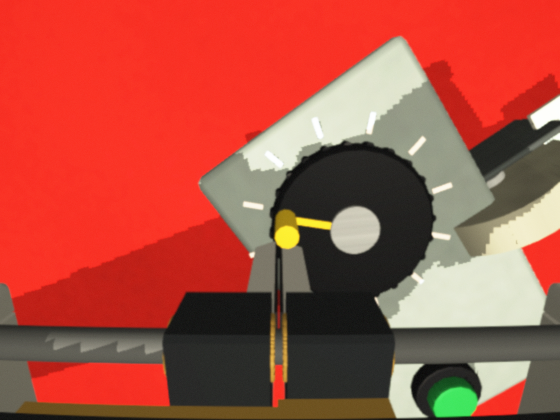

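{"name": "step_arm", "arguments": {"series": [[0.0011,-0.00038,0,0,0,0.0262],[0.0011,-0.00038,0,0,0,0.0262],[0.0011,-0.00038,0,0,0,0.0262],[0.0011,-0.00038,0,0,0,0.0262],[0.0011,-0.00038,0,0,0,0.0262],[0.0011,-0.00038,0,0,0,0.0262],[0.0011,-0.00038,0,0,0,0.0262],[0.0011,-0.00038,0,0,0,0.0262]]}}

```text
time_s: 6.6
eef_pos: [496.8, 102.1, 119.3]
ee_rot: [2.681, 1.636, -0.002]
contact_force: [0.4, -2.7, 1.0]
grip_width: 0.9
```

{"name": "step_arm", "arguments": {"series": [[0.0011,-0.00038,0,0,0,0.0262],[0.0011,-0.00038,0,0,0,0.0262],[0.0011,-0.00038,0,0,0,0.0262],[0.0011,-0.00038,0,0,0,0.0262],[0.0011,-0.00038,0,0,0,0.0262],[0.0011,-0.00038,0,0,0,0.0262],[0.0011,-0.00038,0,0,0,0.0262],[0.0011,-0.00038,0,0,0,0.0262]]}}

```text
time_s: 7.27
eef_pos: [498.6, 111.0, 119.0]
ee_rot: [2.838, 1.347, -0.003]
contact_force: [-2.8, -5.8, 3.5]
grip_width: 0.6
```

{"name": "step_arm", "arguments": {"series": [[0.0011,-0.00038,0,0,0,0.0262],[0.0011,-0.00038,0,0,0,0.0262],[0.0011,-0.00038,0,0,0,0.0262],[0.0011,-0.00038,0,0,0,0.0262],[0.0011,-0.00038,0,0,0,0.0262],[0,0,0,0,0,0],[0,0,0,0,0,0],[0,0,0,0,0,0]]}}

```text
time_s: 7.93
eef_pos: [501.7, 117.7, 119.4]
ee_rot: [-2.918, -1.163, -0.001]
contact_force: [-0.3, -0.0, -0.6]
grip_width: 0.3
```

```bash
python3 -c "
from h import *
rep('w6')"
```

```text
t 7.9333 pos [501.7 117.7 119.4] tool theta 133.5 radial 42.3 tang -14.1 pos ang if face at 14: 133.6 F tool [-0.2 -0.2  0.6] z [ 0.001  0.    -1.   ]
```

View pics/w6.png

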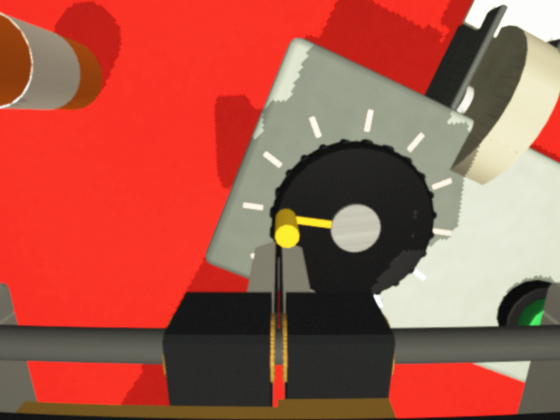

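{"name": "step_arm", "arguments": {"series": [[0.0011,-0.00038,0,0,0,0.0262],[0.0011,-0.00038,0,0,0,0.0262],[0.0011,-0.00038,0,0,0,0.0262],[0.0011,-0.00038,0,0,0,0.0262],[0.0011,-0.00038,0,0,0,0.0262],[0.0011,-0.00038,0,0,0,0.0262],[0.0011,-0.00038,0,0,0,0.0262],[0.0011,-0.00038,0,0,0,0.0262]]}}

```text
time_s: 8.65
eef_pos: [505.8, 124.6, 119.2]
ee_rot: [3.025, 0.846, -0.003]
contact_force: [-2.5, -1.6, 2.2]
grip_width: 0.5
```

{"name": "step_arm", "arguments": {"series": [[0.0011,-0.00038,0,0,0,0.0262],[0.0011,-0.00038,0,0,0,0.0262],[0.0011,-0.00038,0,0,0,0.0262],[0.0011,-0.00038,0,0,0,0.0262],[0.0011,-0.00038,0,0,0,0.0262],[0.0011,-0.00038,0,0,0,0.0262],[0.0011,-0.00038,0,0,0,0.0262],[0.0011,-0.00038,0,0,0,0.0262]]}}

```text
time_s: 9.32
eef_pos: [512.3, 131.5, 119.0]
ee_rot: [3.097, 0.526, -0.003]
contact_force: [-3.9, -1.5, 1.0]
grip_width: 0.5
```

{"name": "step_arm", "arguments": {"series": [[0.0011,-0.00038,0,0,0,0.0262],[0.0011,-0.00038,0,0,0,0.0262],[0.0011,-0.00038,0,0,0,0.0262],[0.0011,-0.00038,0,0,0,0.0262],[0,0,0,0,0,0],[0,0,0,0,0,0],[0,0,0,0,0,0],[0,0,0,0,0,0]]}}

```text
time_s: 9.98
eef_pos: [517.1, 134.5, 119.4]
ee_rot: [-3.12, -0.367, -0.001]
contact_force: [-0.1, 0.2, 0.8]
grip_width: 0.3
```

```bash
python3 -c "
from h import *
rep('w7')"
```

```text
t 9.9833 pos [517.1 134.5 119.4] tool theta 103.4 radial 42.3 tang -14.5 pos ang if face at 14: 104.1 F tool [-0.  -0.2 -0.8] z [ 0.001  0.    -1.   ]
```

View pics/w7.png

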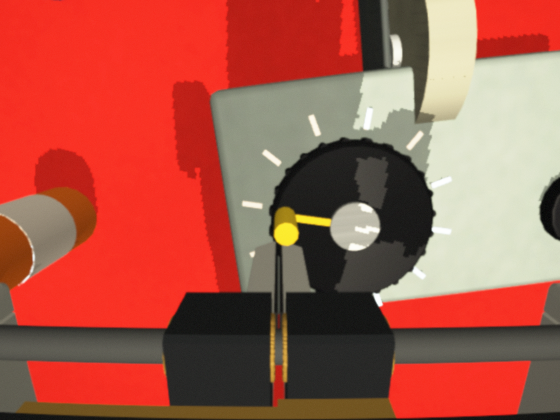

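{"name": "step_arm", "arguments": {"series": [[0.0011,-0.00038,0,0,0,0.0262],[0.0011,-0.00038,0,0,0,0.0262],[0.0011,-0.00038,0,0,0,0.0262],[0.0011,-0.00038,0,0,0,0.0262],[0.0011,-0.00038,0,0,0,0.0262],[0.0011,-0.00038,0,0,0,0.0262],[0.0011,-0.00038,0,0,0,0.0262],[0.0011,-0.00038,0,0,0,0.0262]]}}

```text
time_s: 10.7
eef_pos: [524.3, 138.6, 119.2]
ee_rot: [3.141, 0.035, -0.003]
contact_force: [-2.4, -0.1, 2.2]
grip_width: 0.3
```

{"name": "step_arm", "arguments": {"series": [[0.0011,-0.00038,0,0,0,0.0262],[0.0011,-0.00038,0,0,0,0.0262],[0.0011,-0.00038,0,0,0,0.0262],[0.0011,-0.00038,0,0,0,0.0262],[0.0011,-0.00038,0,0,0,0.0262],[0.0011,-0.00038,0,0,0,0.0262],[0.0011,-0.00038,0,0,0,0.0262],[0.0011,-0.00038,0,0,0,0.0262]]}}

```text
time_s: 11.37
eef_pos: [534.2, 141.4, 119.2]
ee_rot: [-3.128, 0.294, -0.0]
contact_force: [-2.5, 1.1, 1.9]
grip_width: 0.1
```

{"name": "step_arm", "arguments": {"series": [[0.0011,-0.00038,0,0,0,0.0262],[0.0011,-0.00038,0,0,0,0.0262],[0.0011,-0.00038,0,0,0,0.0262],[0,0,0,0,0,0],[0,0,0,0,0,0],[0,0,0,0,0,0],[0,0,0,0,0,0],[0,0,0,0,0,0]]}}

```text
time_s: 12.03
eef_pos: [537.8, 141.4, 119.4]
ee_rot: [-3.114, 0.413, -0.001]
contact_force: [0.8, -0.2, -0.4]
grip_width: 0.7
```

```bash
python3 -c "
from h import *
rep('w8')"
```

```text
t 12.0333 pos [537.8 141.4 119.4] tool theta 74.9 radial 42.3 tang -14.7 pos ang if face at 14: 75.8 F tool [ 0.9 -0.   0.4] z [ 0.001 -0.    -1.   ]
```

View pics/w8.png

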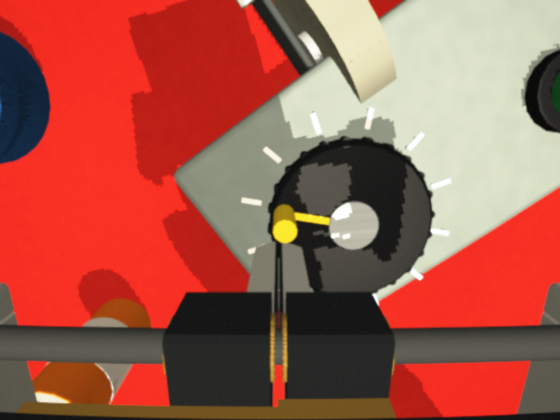

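{"name": "step_arm", "arguments": {"series": [[-0.004,0,0,0,0,0],[-0.006,0,0,0,0,0],[-0.006,0,0,0,0,0],[0,0,-0.012,0,0,0],[0,0,-0.012,0,0,0],[0,0,-0.012,0,0,0],[0,0,-0.012,0,0,0],[0,0,-0.012,0,0,0]]}}

```text
time_s: 12.75
eef_pos: [521.2, 146.0, 179.8]
ee_rot: [-3.114, 0.412, 0.001]
contact_force: [-0.7, 0.4, -0.8]
grip_width: 0.5
```

```bash
python3 -c "
from h import *
rep('w9')
print(sensors.state()['qpos'].round(2))
T=cur();B=np.array([582,-42.7,180]);print('to hover (tool mm)',T[:3,:3].T@(B-T[:3,3]))
print(row(T,down(582,-42.7,180,50),16))
t=cams.read_camera('side'); cv2.imwrite('pics/s9.png',cv2.resize(t['frame'][140:340,170:440,::-1],None,fx=2.9,fy=2.9,interpolation=cv2.INTER_CUBIC))
"
```

```text
t 12.75 pos [521.2 146.  179.8] tool theta 74.9 radial 42.4 tang -32.0 pos ang if face at 14: 97.9 F tool [-0.8 -0.2  0.8] z [-0.001  0.    -1.   ]
[-0.52  0.53  0.29  1.86 -0.21  0.78 -1.95]
to hover (tool mm) [106.42950745 167.04195069   1.85892881]
[ 4.600e-04  1.306e-02  1.100e-04 -3.000e-05 -2.300e-04 -7.099e-02]
```

View pics/s9.png

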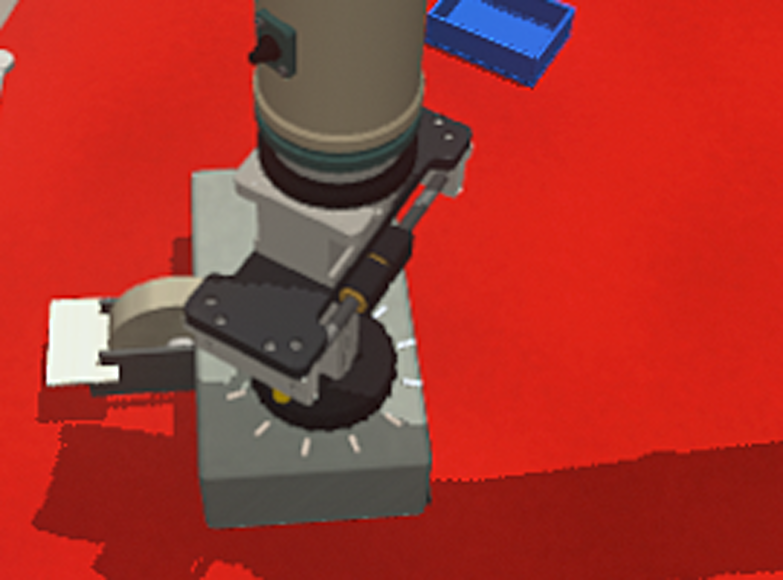

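View pics/w9.png

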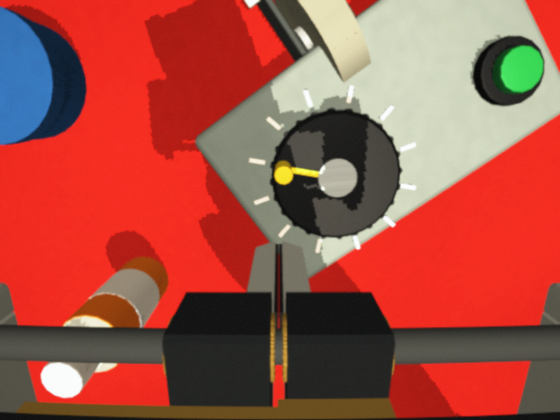

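{"name": "step_arm", "arguments": {"series": [[0.0005,0.013,0,0,0,-0.071],[0.0005,0.013,0,0,0,-0.071],[0.0005,0.013,0,0,0,-0.071],[0.0005,0.013,0,0,0,-0.071],[0.0005,0.013,0,0,0,-0.071],[0.0005,0.013,0,0,0,-0.071],[0.0005,0.013,0,0,0,-0.071],[0.0005,0.013,0,0,0,-0.071]]}}

```text
time_s: 13.52
eef_pos: [523.4, 42.6, 178.4]
ee_rot: [-3.104, -0.482, 0.002]
contact_force: [-0.1, 0.5, 0.6]
grip_width: 0.2
```

{"name": "step_arm", "arguments": {"series": [[0.0005,0.013,0,0,0,-0.071],[0.0005,0.013,0,0,0,-0.071],[0.0005,0.013,0,0,0,-0.071],[0.0005,0.013,0,0,0,-0.071],[0.0005,0.013,0,0,0,-0.071],[0.0005,0.013,0,0,0,-0.071],[0.0005,0.013,0,0,0,-0.071],[0.0005,0.013,0,0,0,-0.071]]}}

```text
time_s: 14.18
eef_pos: [581.1, -42.6, 178.3]
ee_rot: [-2.844, -1.332, 0.002]
contact_force: [0.6, -0.0, -1.0]
grip_width: 0.3
```

```bash
python3 -c "
from h import *
rep('w10')
s=sensors.state();T=cur(s);B=np.array([582,-42.7,180]);print('to hover (tool mm)',T[:3,:3].T@(B-T[:3,3]))
w=cams.read_camera('wrist');print('pred px button',proj(w,np.array([582,-42.7,104.]),wristT(w,s)))
"
```

```text
t 14.1833 pos [581.1 -42.6 178.3] tool theta 140.2 radial -119.9 tang -81.3 pos ang if face at 14: 290.9 F tool [0.4 0.5 1. ] z [-0.002  0.    -1.   ]
to hover (tool mm) [ 0.93596444 -2.42004412 -1.63186529]
pred px button [276.3017869  221.85948825]
```

View pics/w10.png

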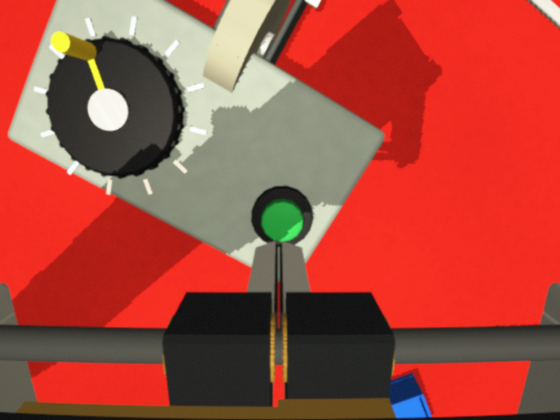

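{"name": "step_arm", "arguments": {"series": [[0.001,0,0.007,0,0,0],[0,0,0.007,0,0,0],[0,0,0.007,0,0,0],[0,0,0.007,0,0,0],[0,0,0.007,0,0,0],[0,0,0.007,0,0,0],[0,0,0.007,0,0,0],[0,0,0.007,0,0,0]]}}

```text
time_s: 14.95
eef_pos: [582.3, -41.4, 122.5]
ee_rot: [-2.847, -1.327, 0.0]
contact_force: [0.3, -0.7, 0.5]
grip_width: 0.5
```

```bash
python3 -c "
from h import *
rep('w11')
t=cams.read_camera('side'); cv2.imwrite('pics/s11.png',cv2.resize(t['frame'][140:340,170:440,::-1],None,fx=2.9,fy=2.9,interpolation=cv2.INTER_CUBIC))
"
```

```text
t 14.95 pos [582.3 -41.4 122.5] tool theta 140.0 radial -120.4 tang -79.2 pos ang if face at 14: 291.5 F tool [-0.4  0.7 -0.5] z [-0. -0. -1.]
```

View pics/w11.png

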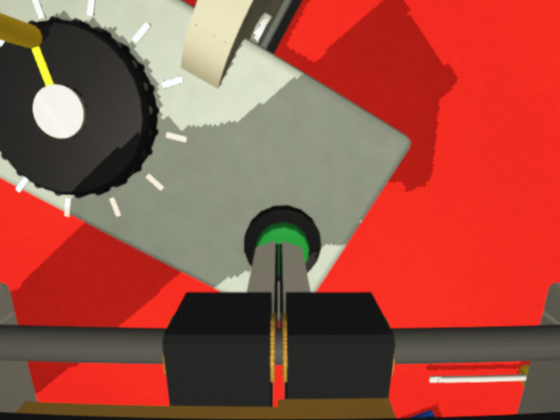

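View pics/s11.png

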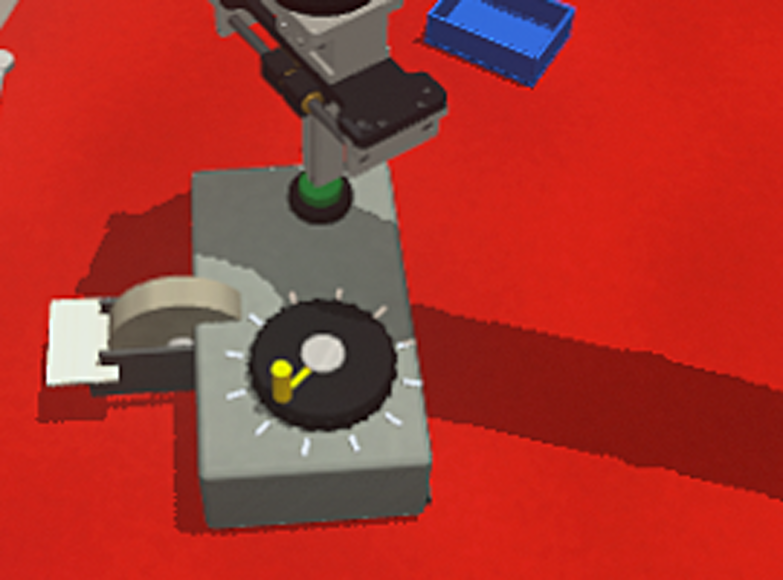

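```bash
python3 -c "
from h import *
s=cams.read_camera('side')
p=onz(s,((281+.5)/2.9-.5+170,(367+.5)/2.9-.5+140),134)
p0=onz(s,((332+.5)/4-.5+220,(463+.5)/4-.5+140),134)
print(p,p0,np.linalg.norm(p-p0))
t=cams.read_camera('top');cv2.imwrite('pics/t11.png',cv2.resize(t['frame'][180:290,190:340,::-1],None,fx=5,fy=5,interpolation=cv2.INTER_CUBIC))
"
```

```text
[558.51725097 132.22315754 134.        ] [502.08745374  91.63361369 134.        ] 69.51138816534586
```

View pics/t11.png

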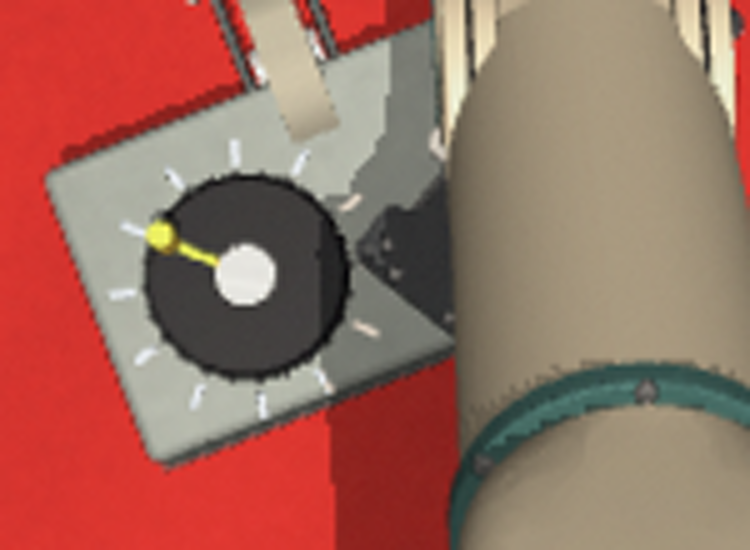

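{"name": "step_arm", "arguments": {"series": [[0,0,0.0015,0,0,0],[0,0,0.0015,0,0,0],[0,0,0.0015,0,0,0],[0,0,0.0015,0,0,0],[0,0,0.0015,0,0,0],[0,0,0.0015,0,0,0],[0,0,0.0015,0,0,0],[0,0,0,0,0,0]]}}

```text
time_s: 15.82
eef_pos: [582.4, -41.5, 112.8]
ee_rot: [2.847, 1.327, 0.0]
contact_force: [-0.8, 0.7, 2.7]
grip_width: 0.4
```

{"name": "step_arm", "arguments": {"series": [[0,0,0.001,0,0,0],[0,0,0.001,0,0,0],[0,0,0.001,0,0,0],[0,0,0.001,0,0,0],[0,0,0,0,0,0],[0,0,0,0,0,0],[0,0,0,0,0,0],[0,0,0,0,0,0]]}}

```text
time_s: 16.48
eef_pos: [582.5, -41.5, 109.3]
ee_rot: [2.847, 1.327, 0.001]
contact_force: [-2.6, 0.8, 7.2]
grip_width: 0.4
```

{"name": "step_arm", "arguments": {"series": [[0,0,0.001,0,0,0],[0,0,0.001,0,0,0],[0,0,0.001,0,0,0],[0,0,0,0,0,0],[0,0,0,0,0,0],[0,0,0,0,0,0],[0,0,0,0,0,0],[0,0,0,0,0,0]]}}

```text
time_s: 17.15
eef_pos: [582.5, -41.5, 108.9]
ee_rot: [2.847, 1.327, 0.002]
contact_force: [-7.2, 1.0, 26.3]
grip_width: 0.3
```

```bash
python3 -c "
from h import *
rep('w12')
t=cams.read_camera('side'); cv2.imwrite('pics/s12.png',cv2.resize(t['frame'][170:240,230:330,::-1],None,fx=7,fy=7,interpolation=cv2.INTER_CUBIC))
w=cv2.imread('pics/w12.png');cv2.imwrite('pics/w12c.png',cv2.resize(w[190:300,220:350],None,fx=5,fy=5,interpolation=cv2.INTER_CUBIC))
"
```

```text
t 17.15 pos [582.5 -41.5 108.9] tool theta 140.0 radial -120.7 tang -79.1 pos ang if face at 14: 291.6 F tool [ -3.8  -6.1 -26.3] z [ 0.001 -0.    -1.   ]
```

View pics/w12c.png

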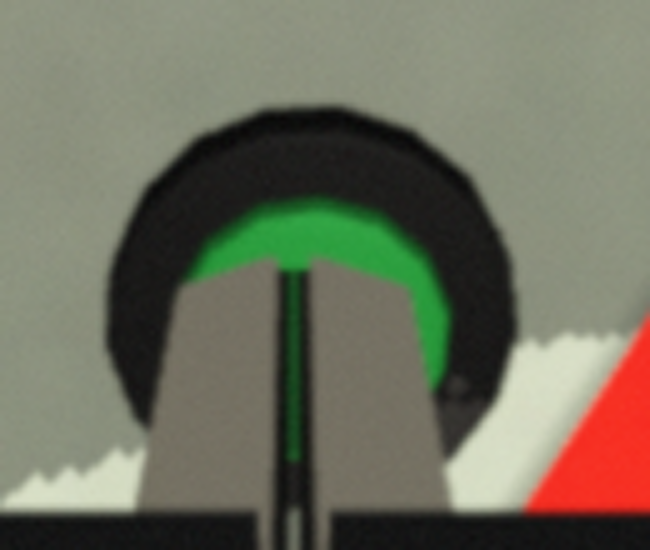

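View pics/s12.png

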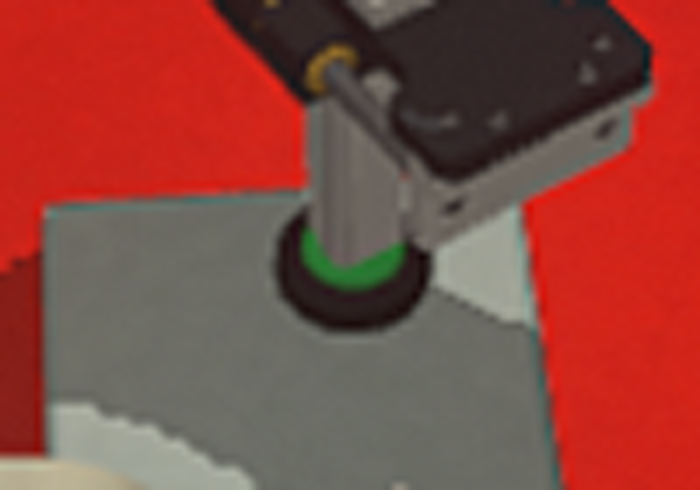

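{"name": "step_arm", "arguments": {"series": [[0,0,-0.003,0,0,0],[0,0,-0.004,0,0,0],[0,0,-0.004,0,0,0],[0,0,-0.004,0,0,0],[0.001,0.0015,0,0,0,0],[0,0.0015,0,0,0,0],[0,0,0,0,0,0],[0,0,0,0,0,0]]}}

```text
time_s: 17.92
eef_pos: [585.2, -42.8, 120.3]
ee_rot: [-2.847, -1.327, 0.001]
contact_force: [0.4, -0.1, -0.7]
grip_width: 0.3
```

{"name": "step_arm", "arguments": {"series": [[0,0,0.002,0,0,0],[0,0,0.002,0,0,0],[0,0,0.002,0,0,0],[0,0,0.002,0,0,0],[0,0,0,0,0,0],[0,0,0,0,0,0],[0,0,0,0,0,0],[0,0,0,0,0,0]]}}

```text
time_s: 18.58
eef_pos: [585.2, -42.6, 112.9]
ee_rot: [-2.847, -1.327, 0.0]
contact_force: [-1.7, 0.1, 2.3]
grip_width: 0.5
```

{"name": "step_arm", "arguments": {"series": [[0,0,0.001,0,0,0],[0,0,0.001,0,0,0],[0,0,0,0,0,0],[0,0,0,0,0,0],[0,0,0,0,0,0],[0,0,0,0,0,0],[0,0,0,0,0,0],[0,0,0,0,0,0]]}}

```text
time_s: 19.25
eef_pos: [585.1, -42.6, 110.8]
ee_rot: [-2.847, -1.327, 0.0]
contact_force: [-1.1, 0.2, 3.1]
grip_width: 0.2
```

{"name": "step_arm", "arguments": {"series": [[0,0,0.001,0,0,0],[0,0,0.001,0,0,0],[0,0,0,0,0,0],[0,0,0,0,0,0],[0,0,0,0,0,0],[0,0,0,0,0,0],[0,0,0,0,0,0],[0,0,0,0,0,0]]}}

```text
time_s: 19.92
eef_pos: [585.2, -42.6, 109.3]
ee_rot: [2.847, 1.327, 0.0]
contact_force: [-3.2, -0.2, 8.9]
grip_width: 0.5
```

{"name": "step_arm", "arguments": {"series": [[0,0,0.001,0,0,0],[0,0,0.001,0,0,0],[0,0,0,0,0,0],[0,0,0,0,0,0],[0,0,0,0,0,0],[0,0,0,0,0,0],[0,0,0,0,0,0],[0,0,0,0,0,0]]}}

```text
time_s: 20.58
eef_pos: [585.3, -42.6, 109.0]
ee_rot: [2.847, 1.327, 0.001]
contact_force: [-6.9, 1.3, 21.5]
grip_width: 0.5
```

```bash
python3 -c "
from h import *
rep('w13')
w=cv2.imread('pics/w13.png');cv2.imwrite('pics/w13c.png',cv2.resize(w[190:300,220:350],None,fx=5,fy=5,interpolation=cv2.INTER_CUBIC))
"
```

```text
t 20.5833 pos [585.3 -42.6 109. ] tool theta 140.0 radial -123.5 tang -78.2 pos ang if face at 14: 292.5 F tool [ -3.5  -6.1 -21.5] z [ 0.001 -0.    -1.   ]
```

View pics/w13c.png

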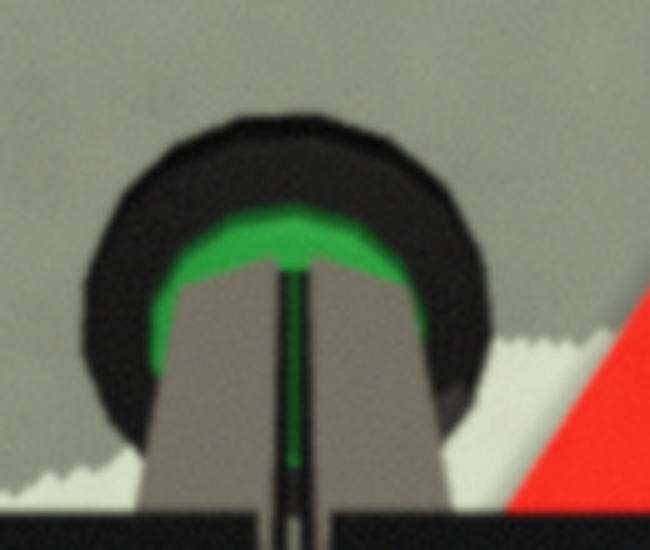

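{"name": "step_arm", "arguments": {"series": [[0,0,-0.003,0,0,0],[0,0,-0.006,0,0,0],[0,0,-0.01,0,0,0],[0,0,-0.012,0,0,0],[0,0,-0.014,0,0,0],[0,0,-0.014,0,0,0],[0,0,-0.01,0,0,0],[0,0,-0.003,0,0,0]]}}

```text
time_s: 21.3
eef_pos: [586.7, -42.8, 180.6]
ee_rot: [2.846, 1.326, 0.005]
contact_force: [0.8, -0.9, 0.7]
grip_width: 0.6
```

```bash
python3 -c "
from h import *
rep('w14')
t=cams.read_camera('side'); cv2.imwrite('pics/s14.png',cv2.resize(t['frame'][140:340,170:440,::-1],None,fx=2.9,fy=2.9,interpolation=cv2.INTER_CUBIC))
"
```

```text
t 21.3 pos [586.7 -42.8 180.6] tool theta 140.0 radial -124.7 tang -77.4 pos ang if face at 14: 293.0 F tool [-0.1  1.2 -0.7] z [ 0.004 -0.    -1.   ]
```

View pics/s14.png

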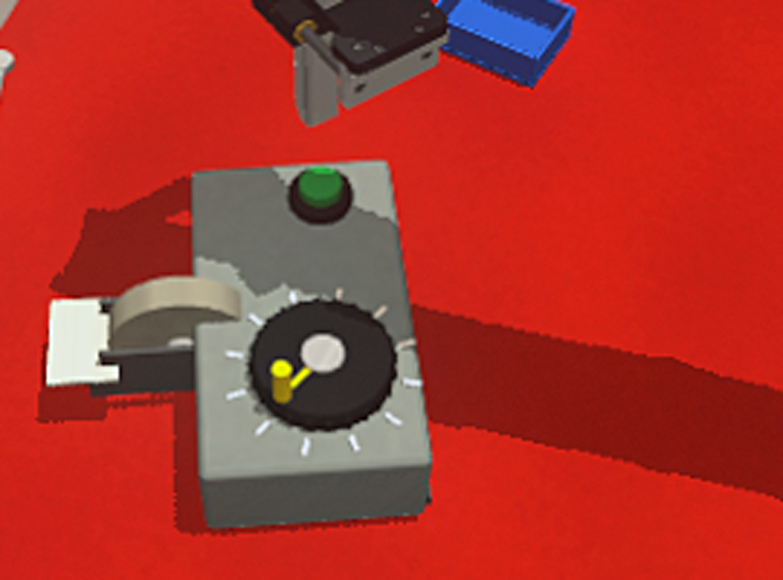

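View pics/w14.png

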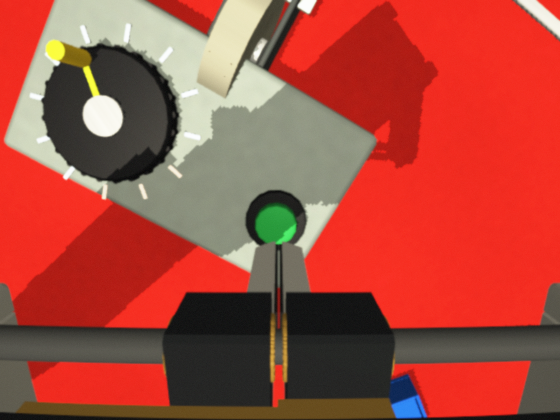

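Button is up again, the peg is still at the fourth tick, and the fingertip is clear in the air. Handing in.

```bash
python3 -c "
from workcell import job
print(job.finish_job())"
```

```text
the job is handed in; nothing more can be done
None
```

I turned the dial four clicks clockwise, pressed the start button all the way down, let it spring back, and handed the job in at about 21 s of robot time. There was no verdict.

- **Dial:** I pushed the peg round with closed fingertips. The highest contact force I read was about 7 N. The side camera puts the peg top 69.5 mm from its start (69.3 mm expected), and the top view shows it four ticks on. It was still there after the button presses.
- **Start button:** I pressed it twice, because the first press was about 3 mm off centre and a finger might have been resting on the rim. The centred second press stopped at the same height (TCP 108.9 and 109.0 mm), with 26 N and 21 N read at the hard stop. I take that as fully down; there is no direct reading of button travel. The last pictures show it up again.
- **Surroundings:** The spray can, tin, tray and screwdriver were never approached, though I did not re-measure their positions at the end. The gripper finished clear of everything, about 70 mm above the button.
- **Disagreements:** The wrist camera and my computed positions differed by about 2 mm at the dial and about 4 mm at the button. The side camera's fixes for the dial centre and button, taken at assumed heights, were 5–7 mm off the top camera's. I used the tick marks for the dial centre.

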